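# Lay a carton down in the labelling frame

## Robot

A 7-joint arm with a two-finger parallel gripper is mounted at the origin on a cart in front of the work surface, level with it; the furniture and walls round the work are solid. World frame = base frame: x ahead of the robot, y to its left, z up, the work surface at z = 0. Lengths are in m, angles in degrees, forces in N, time in s.
With the tool pointing down it reaches from about 0.425 to 0.975 m from the base axis. Payload 16.7 kg.
Tool frame: the origin (TCP) lies at the very end of the fingers, on their centre line; the grasp point (between the pads) lies 19 mm behind it (bot.grip_point_offset is the distance from the TCP to the grasp point, in m); z points along the fingers, y is the line along which they close (so a half turn about z gives the same grasp; the last joint's range is limited). The gripper opens to 85 mm and grips with 20 to 120 N. Pads are 22 mm wide; open, the fingers measure 114 mm over their backs; the gripper's body (76 mm by 85 mm) begins 54 mm behind the grasp point. The pads swing forward as they close: fully open they stand 13 mm farther back than shut.
Start: joints at [56.923, 24.414, 4.234, 92.017, -1.954, 63.644, -3.845], TCP at [0.28, -0.614, 0.231] pointing down, gripper open.
Joint ranges: [-163.25, 163.25], [-28.42, 122.38], [-70.27, 78.77], [12.13, 141.07], [-58.53, 238.53], [9.26, 117.41], [-156.51, 156.51]. Speed limits (degrees/s): [108.29, 108.29, 136.94, 136.94, 172.46, 172.46, 172.46].

## Interface

Orientations are given as a 3x3 rotation matrix whose columns are the frame's x, y, z axes.
In Python, from bench import sense, eyes, bot, spotter gives the robot as it stands.
- The arm moves only by the tool apply_moves, never from a script. Its argument "increments" is one flat list of numbers, 7 for each row, row after row: the opening, from -1 (shut) to 1 (fully open), so that 0 is half open, then the shift along the tool's x, y, z in m, then the turn, a rotation vector about the tool's x, y, z in rad. In form: [hand, tx, ty, tz, ax, ay, az, hand, tx, ty, tz, ax, ay, az, ...]. A call has 1 to 12 rows; each row is the pose to reach, as a shift and turn from the pose commanded when the call began, along the tool's axes at that moment; what a row does not reach only later rows make up. A row lasts 1/12 s, in which the tool goes at most 41.7 mm and 7.16 degrees, less where a joint would pass 70% of its speed; a pose out of reach is approached as far as the arm can. A call with a gripper value outside its range is refused whole. The fingers move at their own pace and stop on an object; the grip force is fixed at half the most. Time passes only in rows, so rows that repeat a pose let the fingers close. It gives the time, the measured TCP pose, the force, the opening and the grip force at its end, in the units of the state.
- sense(): the state, without advancing time (a new reading comes with each control period).
- eyes.snapshot(name): name is "scene" or "top" or "wrist"; returns (picture, depth): 400x640x3 uint8, red, green, blue; 400x640 float32, m along the optical axis (not along the pixel's ray), 0 where there is no reading.
- eyes.get_calibration(name): a dict with "mtx" (3x3 intrinsics, pixels), "R" (3x3) and "t" (3): a world point X has camera coordinates R X + t. Camera axes: x right, y down, z forward; pixel columns grow to the right and rows downward; lengths in m; the calibration is good to about 2 mm. A picture is of the moment at which its call begins: read the wrist's pose just before it. get_calibration takes no time and is no camera call; for the wrist camera it gives the pose at the moment of the call.
- bot.close_job(): hands the job in; it is judged then, once.
Trained networks look in the newest picture that a camera, given by its name, has taken for a name from the list of things; names that differ only in an ending like _2 or _b are one class to them, and where a whole thing is asked for, a point or a joint stands for the part that bears it (a point fixed in the world has none). Each returns a list of dicts, best first, with "conf" (0 to 1); they miss things now and then, are a little off and sometimes report something else, mostly with a low value. They report only what shows in the picture. A call takes as long as a camera call. They do not tell look-alikes from the thing itself.
- spotter.find_in(camera, query): "box" ([left, top, width, height] in pixels, round what is visible of it).
The state is a dict: "t": time; "qpos": joint angles; "qd": joint speeds; "joint_efforts": joint torques, N m; "tool_pos": TCP position; "ee_rot": TCP orientation; "force": force on the tool from outside, world axes, zero at the start; "ft_torque": the same for the moment, N m; "finger_gap": opening from 0.0 (shut) to 1.0 (fully open); "grasp_force": force on a finger pad.
Only numpy, scipy, OpenCV 4.12 (cv2) and the standard library are available. Lean on these libraries where they do the work, as an engineer would, in place of code of your own. Each camera call takes 0.05 s, during which the arm holds its last target. There are 200 camera calls.

## Task

Using only pushes with the fingers, slide the taller of the two cartons, still standing, along the labelling board until its leading foot edge is a little way (about 2 cm) past the nearest line of the marked frame, and let it stand there; then push it high up so that it topples forward and lies on its broad side wholly inside the frame. Push gently, never grip or lift the carton, and leave the shorter carton, the dip pot and the squeeze bottle standing where they are.

Things in the scene. Friction and masses are not known exactly. Their poses are not given: they have to be found in the camera images.
- label_board: Fixed white board, 130 (x) x 440 (y) x 6 mm thick, flat on the worktop. Origin: centre of its underside. Round its centre a dark line frame (lines 4 mm wide, flush) is drawn: inside the lines 115 mm along the board's x and 130 mm along its y, so the inner edges of its cross lines lie at y = -65 and +65 mm. The two cartons stand one at each end of the board, either way round.
- tall_carton: The taller carton: closed cardboard box, 80 (x) x 55 (y) x 90 mm tall (z), 0.15 to 0.31 kg, standing about 150 mm from the board's centre along + or - board y, a broad face (80 x 90) towards the frame. Origin: centre of its underside. Friction on the board 0.48 to 0.72: pushed lower than 35 mm above the board it slides, higher than 60 mm it tips. Lying, its y axis is vertical.
- foot_a (a point): Point of the tall carton's underside: middle of the narrow side at its -x (40 mm from its origin).
- foot_b (a point): The same at its +x.
- top_a (a point): Point of the tall carton's top face, 90 mm above foot_a.
- top_b (a point): The same above foot_b.
- short_carton: The shorter carton, to be left alone: same cardboard, 80 (x) x 55 (y) x 55 mm tall, standing at the other end of the board, about 150 mm from the board's centre. Origin: centre of its underside.
- dip_pot: White lidded tub, 79 mm across, 50 mm tall, standing loose on the worktop beyond the board, to the right. Origin: centre of its underside. Bystander.
- squeeze_bottle: Squeeze bottle, 58 mm across, 198 mm tall with its nozzle, standing loose on the worktop beyond the board, to the left. Origin: centre of its underside. Bystander.
There are look-alikes about, which are no part of the job. Leave any red look-alike of the tall_carton alone.

How it is judged:
By the outcome, as a careful person would: the job done as asked, in the order asked, and still so for the second after the job is handed in, with the robot touching nothing.
It also fails if it takes over 45 s, if anything falls off the work surface, if the arm or the gripper's body presses on something with over 40 N, if the wrist force passes 120 N, or if a joint passes its speed limit or range.

## Working session

There is one attempt and no reset: what is moved stays moved. The work goes in short steps, Python scripts to look and compute and a tool call to move; the robot and the scene stay as the last step left them, time stands still between calls to the robot, and variables do not carry over. Pictures are saved under pics/ and viewed, at most 10 in all, crops included, and the job is handed in when it is done.

Besides the shell and the picture viewer there is one more tool, called after "Request:" as name(argument=value, ...), one argument or row to a line, values as JSON. apply_moves: Moves the arm, as the interface text tells. Its arguments: {"type":"object","properties":{"increments":{"type":"array"}},"required":["increments"]}

```bash
mkdir -p pics; python3 - <<'E'
from bench import sense, eyes, bot, spotter
import cv2,numpy as np
for c in ["scene","top"]:
    im,d=eyes.snapshot(c); cv2.imwrite(f"pics/{c}0.png",im[:,:,::-1]); np.save(f"pics/{c}0.npy",d)
    k=eyes.get_calibration(c); print(c,k['t'],(-k['R'].T@k['t']).round(3))
    for q in ["label_board","tall_carton","short_carton","dip_pot","squeeze_bottle"]:
        print(q,[(x['box'],round(x['conf'],2)) for x in spotter.find_in(c,q)][:4])
s=sense();print(s['t'],s['tool_pos'],s['ee_rot'],s['finger_gap'])
E
```

```text
scene [0.38945572 0.34500062 1.30752469] [-0.284  0.71   1.182]
label_board [([313.0, 188.0, 120.3, 82.6], 0.87)]
tall_carton [([320.7, 211.9, 35.5, 43.3], 0.82), ([236.8, 269.9, 29.9, 44.9], 0.7), ([393.6, 172.5, 31.8, 32.4], 0.34)]
short_carton [([392.7, 171.0, 31.6, 35.4], 0.62), ([323.2, 214.1, 30.9, 42.8], 0.23)]
dip_pot [([362.5, 141.3, 22.9, 22.0], 0.85)]
squeeze_bottle [([243.5, 188.5, 22.0, 43.7], 0.82)]
top [0.05180272 0.56648136 1.11085317] [0.383 0.054 1.186]
label_board [([290.2, 212.0, 152.8, 52.3], 0.8), ([301.6, 222.9, 17.1, 30.9], 0.54)]
tall_carton [([296.4, 224.8, 27.1, 30.5], 0.91), ([183.5, 224.2, 42.2, 33.5], 0.75), ([246.8, 150.1, 29.0, 29.5], 0.64)]
short_carton [([408.0, 219.4, 26.6, 28.0], 0.9), ([301.0, 225.9, 19.8, 28.3], 0.69)]
dip_pot [([411.1, 156.2, 30.6, 19.9], 0.89)]
squeeze_bottle [([247.9, 150.2, 24.4, 31.9], 0.95)]
0.6 [ 0.27999979 -0.61413769  0.23129015] [[ 9.09912802e-01  4.14799580e-01  2.60491716e-05]
 [ 4.14799577e-01 -9.09912801e-01  7.47567260e-05]
 [ 5.47115332e-05 -5.72169167e-05 -9.99999997e-01]] 0.9985809312245412
```

View pics/scene0.png

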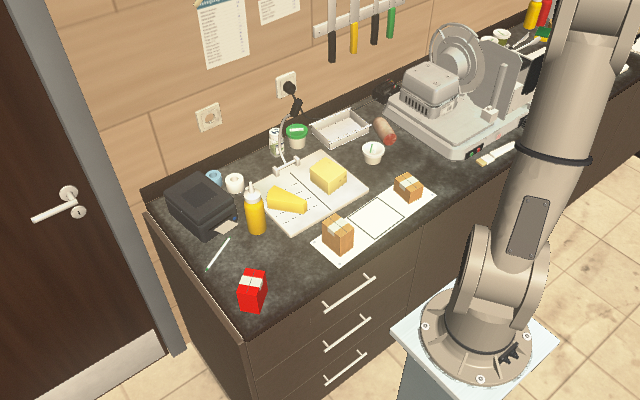

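View pics/top0.png

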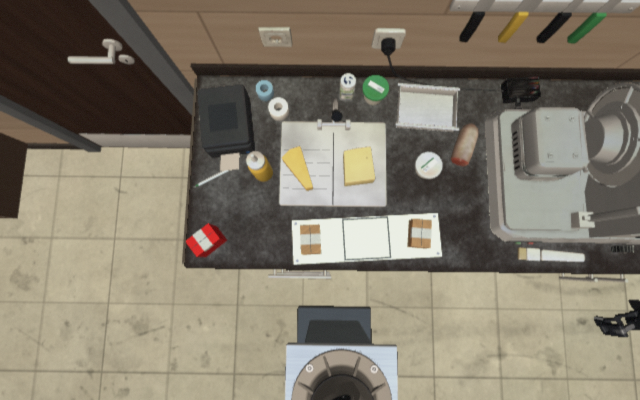

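The scene picture shows brown cartons at (338,235), tall, and (408,187), short, plus a red look-alike at (252,290). In the top view they are at (311,239), (420,234) and (205,240). The brown one at (338,235) is the one meant: it stands on the board and is the taller. I'll measure it by depth and confirm in a crop.

```bash
cat > h.py <<'E'
import cv2,numpy as np
from bench import sense, eyes, bot, spotter
def cloud(c,d,k=None):
    k=k or eyes.get_calibration(c); v,u=np.mgrid[0:400,0:640]
    p=np.stack([u+.0,v+.0,np.ones_like(u)],-1)@np.linalg.inv(k['mtx']).T*d[...,None]
    return (p-k['t'])@k['R']
def rect(P):
    (c,s,a)=cv2.minAreaRect((P[:,:2]*1000).astype(np.float32)); return np.round(c,1),np.round(s,1),round(a,1),len(P)
E
python3 - <<'E'
from h import *
for c,bt,bs,bb in [("top",(285,205,165,70),None,None),("scene",(305,165,140,110),None,None)]:
    d=np.load(f"pics/{c}0.npy"); W=cloud(c,d); im=cv2.imread(f"pics/{c}0.png")
    x,y,w,h=bt; S=np.s_[y:y+h,x:x+w]; P=W[S].reshape(-1,3); I=im[S].reshape(-1,3)
    yy=P[:,1]
    board=(I.min(1)>170)&(P[:,2]<.02)&(P[:,2]>-.01)
    print(c,'board',rect(P[board]),P[board][:,2].mean())
    m=yy.mean()
    for lo,hi in [(.085,.105),(.052,.070)]:
        t=(P[:,2]>lo)&(P[:,2]<hi)
        for n,g in (('left',t&(yy>np.median(P[board][:,1]))),('right',t&(yy<np.median(P[board][:,1])))):
            if g.sum()>10: print(lo,n,rect(P[g]),P[g].mean(0).round(3))
a=cv2.imread("pics/top0.png")[205:270,285:450];b=cv2.imread("pics/scene0.png")[165:275,305:445]
a=cv2.resize(a,(660,260),interpolation=2);b=cv2.resize(b,(420,330),interpolation=2)
o=np.zeros((590,660,3),np.uint8);o[:260]=a;o[260:,:420]=b;cv2.imwrite("pics/c1.png",o)
k=eyes.get_calibration("wrist");s=sense()
R=s['ee_rot'];print(R.T@(-k['R'].T@k['t']-s['tool_pos']),(R.T@k['R'].T).round(3),k['mtx'])
E
```

```text
top board (array([470.8, -69.6]), array([166.4, 438.1]), 3.8, 4871) 0.007302893346221831
0.085 left (array([444.5,  92.3]), array([79.5, 55.1]), 1.3, 588) [0.444 0.092 0.097]
0.052 right (array([ 468.3, -221.8]), array([57.3, 80. ]), 85.9, 575) [ 0.468 -0.221  0.062]
scene board (array([574.2, -60.8]), array([375.5, 444.9]), 3.9, 3118) 0.006281351900466861
0.085 left (array([539.1,  52.5]), array([ 81.9, 307.2]), 65.4, 490) [0.445 0.095 0.095]
0.052 left (array([546.5,  56.3]), array([124.4, 317.4]), 59.7, 251) [0.53  0.053 0.061]
0.052 right (array([ 534.1, -169.2]), array([262. ,  98.2]), 35.5, 381) [ 0.476 -0.205  0.06 ]
[ 0.08037835 -0.00142922 -0.14250701] [[ 0.001 -0.948 -0.318]
 [ 1.     0.001 -0.   ]
 [ 0.001 -0.318  0.948]] [[326.72112924   0.         322.37961182]
 [  0.         326.72112924 197.56574262]
 [  0.           0.           1.        ]]
```

View pics/c1.png

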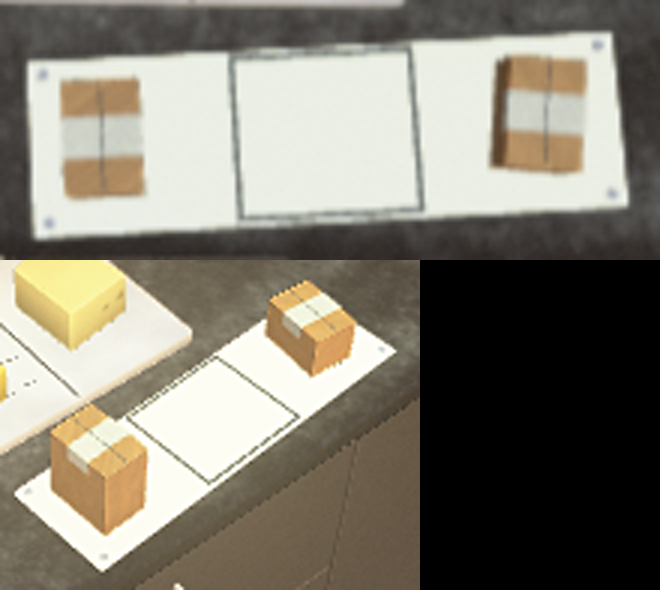

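Crop: the left carton (crop 102,138) is clearly the taller one; its top is at z=0.096, which matches 6+90 mm. Next come the board and frame pose from the crop's corner pixels.

```bash
cat >> h.py <<'E'
def px2w(c,uv,z,k=None):
    k=k or eyes.get_calibration(c); C=-k['R'].T@k['t']; uv=np.atleast_2d(uv)
    r=np.c_[uv,np.ones(len(uv))]@np.linalg.inv(k['mtx']).T@k['R']
    return C+r*((z-C[2])/r[:,2])[:,None]
E
python3 - <<'E'
from h import *
im=cv2.imread("pics/top0.png"); 
# board contour by brightness/low saturation
g=im.min(2); m=np.zeros_like(g); m[205:270,285:450]=(g[205:270,285:450]>130)*255
m[:212,:400]=0
m=cv2.morphologyEx(m,cv2.MORPH_CLOSE,np.ones((5,5)))
cs,_=cv2.findContours(m,0,1); c=max(cs,key=cv2.contourArea)[:,0]
print('board',rect(px2w("top",cv2.convexHull(c)[:,0].astype(float),.006)))
f=np.array([(232,55),(410,47),(422,208),(242,217)])/4+[285-.4,205-.4]
P=px2w("top",f,.006)[:,:2];print(P.round(3),P.mean(0)); e=(P[0]+P[3]-P[1]-P[2])/2;print(np.linalg.norm(e),np.degrees(np.arctan2(-e[0],e[1])))
k=eyes.get_calibration("top");s=sense();print(k['mtx'][0,0],s['tool_pos'])
E
```

```text
board (array([452.8, -70.8]), array([131.6, 439.6]), 3.8, 14)
[[ 0.511 -0.001]
 [ 0.519 -0.135]
 [ 0.399 -0.142]
 [ 0.391 -0.009]] [ 0.45496709 -0.07183222]
0.1333659893573857 3.5332318487402308
395.3480049748174 [ 0.27999979 -0.61413769  0.23129015]
```

Request:
apply_moves(
  increments=[-1,0.306,-0.261,-0.02,0,0,-0.6,-1,0.306,-0.261,-0.02,0,0,-0.6,-1,0.306,-0.261,-0.02,0,0,-0.6,-1,0.306,-0.261,-0.02,0,0,-0.6,-1,0.306,-0.261,-0.02,0,0,-0.6,-1,0.306,-0.261,-0.02,0,0,-0.6,-1,0.306,-0.261,-0.02,0,0,-0.6,-1,0.306,-0.261,-0.02,0,0,-0.6,-1,0.306,-0.261,-0.02,0,0,-0.6,-1,0.306,-0.261,-0.02,0,0,-0.6,-1,0.306,-0.261,-0.02,0,0,-0.6,-1,0.306,-0.261,-0.02,0,0,-0.6],
)

```text
t: 1.6
tool_pos: [0.451, -0.2483, 0.2517]
ee_rot: [[0.514, 0.858, 0.001], [0.858, -0.514, -0.0], [0.0, 0.001, -1.0]]
force: [-0.2, -1.3, -0.4]
finger_gap: -0.004
grasp_force: 0.0
```

Request:
apply_moves(
  increments=[0,0.39,-0.24,0,0,0,-0.606,0,0.39,-0.24,0,0,0,-0.606,0,0.39,-0.24,0,0,0,-0.606,0,0.39,-0.24,0,0,0,-0.606,0,0.39,-0.24,0,0,0,-0.606,0,0.39,-0.24,0,0,0,-0.606,0,0.39,-0.24,0,0,0,-0.606,0,0.39,-0.24,0,0,0,-0.606,0,0.39,-0.24,0,0,0,-0.606,0,0.39,-0.24,0,0,0,-0.606,0,0.39,-0.24,0,0,0,-0.606,0,0.39,-0.24,0,0,0,-0.606],
)

```text
t: 2.6
tool_pos: [0.4456, 0.2147, 0.2518]
ee_rot: [[-0.069, 0.998, 0.001], [0.998, 0.069, 0.003], [0.003, 0.001, -1.0]]
force: [-1.6, -0.2, 0.4]
finger_gap: 0.501
grasp_force: 0.0
```

```bash
python3 - <<'E'
from h import *
k=eyes.get_calibration("wrist");im,d=eyes.snapshot("wrist");cv2.imwrite("pics/w1.png",im[:,:,::-1]);np.save("pics/w1.npy",d)
W=cloud("wrist",d,k).reshape(-1,3)
t=(abs(W[:,2]-.096)<.006)&(abs(W[:,0]-.445)<.08)&(abs(W[:,1]-.092)<.06)
print(rect(W[t]),W[t].mean(0))
s=sense();print(s['t'],s['tool_pos'],s['qpos'].round(1) if hasattr(s['qpos'],'round') else s['qpos'],s['finger_gap'])
E
```

```text
(array([444.4,  93.5]), array([80. , 56.1]), 3.7, 3436) [0.44483669 0.09564354 0.09563772]
2.65 [0.44603931 0.21118721 0.2513578 ] [  3.8   9.5 -40.  111.5   6.8  61.4 -35.3] 0.4988158990092881
```

View pics/w1.png

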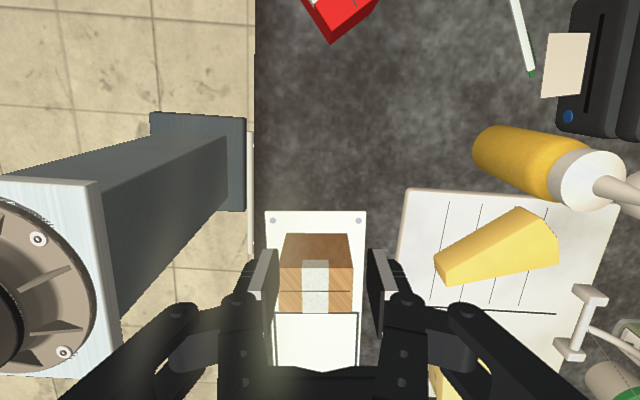

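Wrist view: tall carton at about (315,285), aligned with the board; frame line just beyond it at row 313; red look-alike behind at (340,15). Checking clearance to the red box before I tilt.

```bash
python3 - <<'E'
from h import *
d=np.load("pics/top0.npy");im=cv2.imread("pics/top0.png");W=cloud("top",d)
S=np.s_[215:262,175:235];P=W[S].reshape(-1,3);I=im[S].reshape(-1,3).astype(int)
r=(I[:,2]-I[:,1]>80)&(P[:,2]>.01);print(P[r].min(0),P[r].max(0))
W=cloud("top",d);S=np.s_[140:190,235:280];P=W[S].reshape(-1,3);P=P[P[:,2]>.05];print(P.min(0),P.max(0))
im=cv2.imread("pics/w1.png");g=im.min(2);print(g[308:322,335:352:8].T)
E
```

```text
[0.38326089 0.05410445 0.01012108] [0.48356363 0.43507724 1.18649198]
[0.38326089 0.05410445 0.05003886] [0.73355422 0.32098735 1.18649198]
[[110 113 114 117  82 100 231 249 246 244 244 244 244 244]
 [110 109 109 108  81  99 230 249 246 244 245 245 245 245]
 [117 121 125 105  79  99 232 249 246 245 244 244 244 245]]
```

Request:
apply_moves(
  increments=[0,-0.02,-0.005,0.05,0,-0.12,0,0,-0.04,-0.009,0.1,0,-0.25,0,0,-0.047,-0.0095,0.14,0,-0.384,0,0,-0.047,-0.0095,0.18,0,-0.384,0,0,-0.047,-0.0095,0.205,0,-0.384,0,0,-0.047,-0.0095,0.22,0,-0.384,0,0,-0.047,-0.0095,0.231,0,-0.384,0,0,-0.047,-0.0095,0.231,0,-0.384,0,0,-0.047,-0.0095,0.231,0,-0.384,0],
)

```text
t: 3.4
tool_pos: [0.4403, 0.1601, 0.021]
ee_rot: [[-0.057, 0.998, 0.023], [0.925, 0.062, -0.374], [-0.375, 0.0, -0.927]]
force: [0.9, -0.5, -0.3]
finger_gap: 0.502
grasp_force: 0.0
```

Request:
apply_moves(
  increments=[0,-0.0139,0,0.0056,0,0,0,0,-0.0213,0,0.0086,0,0,0,0,-0.0241,0,0.0098,0,0,0,0,-0.0269,0,0.0109,0,0,0,0,-0.0297,0,0.012,0,0,0,0,-0.0334,0,0.0135,0,0,0,0,-0.0371,0,0.015,0,0,0,0,-0.0408,0,0.0165,0,0,0,0,-0.0445,0,0.018,0,0,0,0,-0.0482,0,0.0195,0,0,0,0,-0.0519,0,0.021,0,0,0,0,-0.0556,0,0.0225,0,0,0],
)

```text
t: 4.4
tool_pos: [0.4435, 0.1004, 0.0203]
ee_rot: [[-0.058, 0.998, 0.023], [0.925, 0.063, -0.374], [-0.375, -0.0, -0.927]]
force: [-0.7, 1.1, 1.1]
finger_gap: 0.503
grasp_force: 1.1
```

```bash
cat >> h.py <<'E'
B=np.array([.4528,-.0708]);a=np.radians(3.8);RB=np.array([[np.cos(a),np.sin(a)],[-np.sin(a),np.cos(a)]])
def carton(ref):
    im,d=eyes.snapshot("top");W=cloud("top",d).reshape(-1,3)
    q=(W[:,:2]-B)@RB.T
    t=(W[:,2]>.085)&(W[:,2]<.105)&(abs(q[:,0])<.07)&(abs(q[:,1]-ref)<.045)&(im.reshape(-1,3).max(1)>60)
    r=rect(W[t]); print(r,((np.array(r[0])/1000-B)@RB.T).round(4)); return im
E
python3 - <<'E'
from h import *
im=carton(.135);cv2.imwrite("pics/t1.png",cv2.resize(im[195:275,275:455,::-1],(720,320),interpolation=2))
s=sense();print(s['tool_pos'],s['force'],(s['tool_pos'][:2]-B)@RB.T)
E
```

```text
(array([451.7,  65. ]), array([65.9, 55.4]), 0.6, 393) [0.0079 0.1356]
[0.44343299 0.09951498 0.02027843] [0.71231328 0.62687905 0.86393357] [0.00194102 0.17056132]
```

View pics/t1.png

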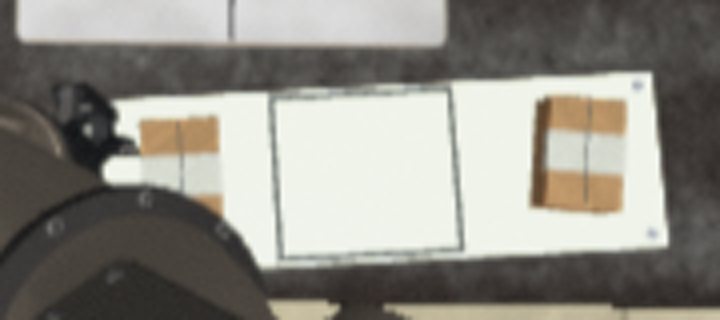

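The carton slid 29 mm and is still upright; its far face is at crop x≈219 and the frame line at ≈272. Continuing.

Request:
apply_moves(
  increments=[0,-0.0037,0,0.0015,0,0,0,0,-0.0083,0,0.0034,0,0,0,0,-0.013,0,0.0052,0,0,0,0,-0.0176,0,0.0071,0,0,0,0,-0.0222,0,0.009,0,0,0,0,-0.0269,0,0.0109,0,0,0,0,-0.0315,0,0.0127,0,0,0,0,-0.0361,0,0.0146,0,0,0,0,-0.0408,0,0.0165,0,0,0,0,-0.0454,0,0.0184,0,0,0,0,-0.049,0,0.0198,0,0,0,0,-0.051,0,0.0206,0,0,0],
)

```text
t: 5.45
tool_pos: [0.4469, 0.0452, 0.0203]
ee_rot: [[-0.058, 0.998, 0.023], [0.925, 0.062, -0.374], [-0.375, -0.0, -0.927]]
force: [0.0, 0.7, -0.2]
finger_gap: 0.497
grasp_force: 0.5
```

```bash
python3 - <<'E'
from h import *
im=carton(.08);a=cv2.resize(im[195:275,275:455,::-1],(720,320),interpolation=2)
im,d=eyes.snapshot("scene");b=cv2.resize(im[160:280,300:450,::-1],(350,280),interpolation=2)
o=np.zeros((600,720,3),np.uint8);o[:320]=a;o[320:,:350]=b;cv2.imwrite("pics/t2.png",o)
s=sense();print(s['tool_pos'],s['force'],(s['tool_pos'][:2]-B)@RB.T)
W=cloud("scene",d).reshape(-1,3);q=(W[:,:2]-B)@RB.T
t=(W[:,2]>.085)&(W[:,2]<.102)&(abs(q[:,0])<.06)&(abs(q[:,1]-.08)<.05);r=rect(W[t]);print(r,(np.array(r[0])/1000-B)@RB.T)
E
```

```text
(array([451.2,   9.8]), array([74.2, 55.2]), 0.7, 499) [0.0037 0.0805]
[0.44687063 0.04542649 0.02032848] [-0.6336676  -0.17385496  0.15229512] [0.00178645 0.11636392]
(array([447.3,  20.2]), array([82.9, 74.3]), 1.7, 389) [0.00054302 0.09116444]
```

View pics/t2.png

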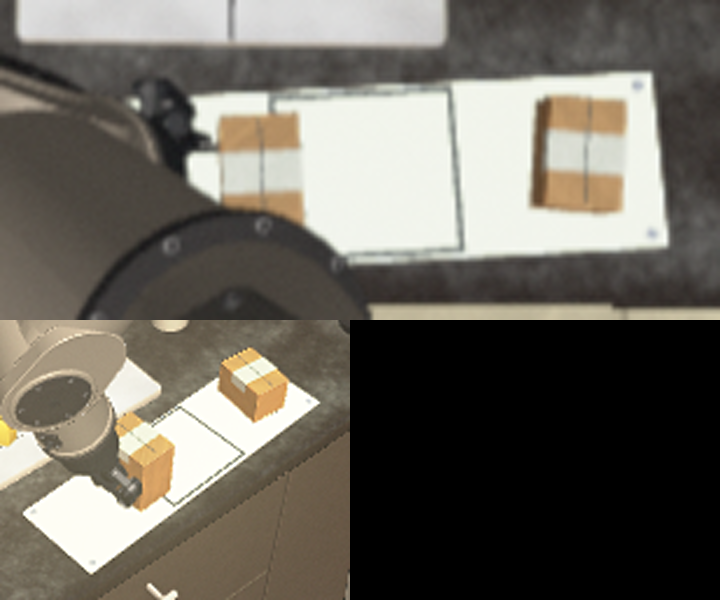

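Top crop: leading face at x≈303 against the line at ≈273, upright and aligned; by measurement the foot edge is ~12 mm past the line's inner edge. I'll push 8–9 mm more, then back off.

Request:
apply_moves(
  increments=[0,-0.0028,0,0.0011,0,0,0,0,-0.0056,0,0.0022,0,0,0,0,-0.0083,0,0.0034,0,0,0,0,-0.0083,0,0.0034,0,0,0,0,-0.0083,0,0.0034,0,0,0,0,0,0,0,0,0,0,0,0.012,0,-0.005,0,0,0,0,0.028,0,-0.0113,0,0,0,0,0.028,0,-0.0113,0,0,0,0,0.028,0,-0.0113,0,0,0,0,0.028,0,-0.0113,0,0,0],
)

```text
t: 6.47
tool_pos: [0.4449, 0.0767, 0.0202]
ee_rot: [[-0.059, 0.998, 0.024], [0.925, 0.064, -0.374], [-0.375, -0.0, -0.927]]
force: [0.2, -0.8, 0.5]
finger_gap: 0.5
grasp_force: 0.0
```

```bash
python3 - <<'E'
from h import *
im=carton(.07);s=sense();print(s['tool_pos'],s['force'],(s['tool_pos'][:2]-B)@RB.T)
k=eyes.get_calibration("top");g=im.min(2)
# front top edge vs line, along image row through the upper part of the carton
row=228;print(row,list(zip(range(338,362),im[row,338:362].tolist())))
row=219;print(row,g[row,338:350]); print(px2w("top",[[343,219],[344,219],[343,228]],.006)[:,:2],px2w("top",[[353,228]],.096)[:,:2],)
for z,p in((.006,[343.,219]),(.096,[353.,228])):print((px2w("top",[p],z)[:,:2]-B)@RB.T)
E
```

```text
(array([450.1,   1. ]), array([79.8, 55. ]), 3.6, 562) [0.0021 0.0718]
[0.44489765 0.07619014 0.02023745] [0.60549835 0.20986667 0.69506181] [0.00185663 0.1471907 ]
228 [(338, [187, 149, 104]), (339, [186, 149, 104]), (340, [181, 144, 100]), (341, [177, 141, 98]), (342, [171, 137, 98]), (343, [144, 123, 96]), (344, [176, 141, 100]), (345, [179, 142, 100]), (346, [178, 142, 99]), (347, [179, 143, 101]), (348, [178, 142, 102]), (349, [177, 141, 99]), (350, [176, 139, 97]), (351, [178, 142, 100]), (352, [190, 160, 124]), (353, [218, 216, 196]), (354, [239, 242, 233]), (355, [242, 244, 236]), (356, [242, 244, 236]), (357, [241, 244, 235]), (358, [241, 244, 235]), (359, [241, 244, 234]), (360, [241, 244, 235]), (361, [240, 243, 235])]
219 [234 234 234 228 158 137 154 156 155 147 159 161]
[[ 0.5088813  -0.00240705]
 [ 0.50892417 -0.00540422]
 [ 0.48188513 -0.00257956]] [[ 0.4747624  -0.02584341]]
[[0.06049068 0.06452586]]
[[0.02489356 0.04340222]]
```

Full top face visible: carton standing at 3.6°, leading foot edge about 20 mm past the inner line, tool clear. Let it stand, then raise for the high push.

Request:
apply_moves(
  increments=[0,0,0,0,0,0,0,0,0,0,0,0,0,0,0,0,0,0,0,0,0,0,0,0,0,0,0,0,0,-0.0103,0,-0.0255,0,0,0,0,-0.0206,0,-0.051,0,0,0,0,-0.0206,0,-0.051,0,0,0,0,-0.0206,0,-0.051,0,0,0,0,-0.0299,0,-0.0473,0,0,0,0,-0.0391,0,-0.0435,0,0,0,0,-0.0465,0,-0.0405,0,0,0,0,-0.0484,0,-0.0398,0,0,0],
)

```text
t: 7.52
tool_pos: [0.4463, 0.0437, 0.0747]
ee_rot: [[-0.057, 0.998, 0.021], [0.925, 0.061, -0.375], [-0.376, -0.002, -0.927]]
force: [0.5, 0.0, 0.4]
finger_gap: 0.498
grasp_force: 0.0
```

Request:
apply_moves(
  increments=[0,-0.0046,0,0.0019,0,0,0,0,-0.0079,0,0.0032,0,0,0,0,-0.0111,0,0.0045,0,0,0,0,-0.0144,0,0.0058,0,0,0,0,-0.0176,0,0.0071,0,0,0,0,-0.0208,0,0.0084,0,0,0,0,-0.0241,0,0.0098,0,0,0,0,-0.0273,0,0.0111,0,0,0,0,-0.0296,0,0.012,0,0,0,0,-0.0315,0,0.0128,0,0,0,0,-0.0333,0,0.0135,0,0,0],
)

```text
t: 8.43
tool_pos: [0.4492, 0.01, 0.0753]
ee_rot: [[-0.058, 0.998, 0.024], [0.925, 0.063, -0.374], [-0.375, 0.0, -0.927]]
force: [-0.1, 0.4, 1.1]
finger_gap: 0.5
grasp_force: 0.4
```

```bash
python3 - <<'E'
from h import *
im,d=eyes.snapshot("top");a=cv2.resize(im[195:275,275:455,::-1],(720,320),interpolation=2)
im,d=eyes.snapshot("scene");b=cv2.resize(im[160:280,300:450,::-1],(350,280),interpolation=2)
o=np.zeros((600,720,3),np.uint8);o[:320]=a;o[320:,:350]=b;cv2.imwrite("pics/t3.png",o)
s=sense();print(s['tool_pos'],s['force'],(s['tool_pos'][:2]-B)@RB.T)
E
```

```text
[0.44910552 0.00995903 0.07527016] [0.15022513 0.37453814 0.74645434] [0.00166586 0.08082632]
```

View pics/t3.png

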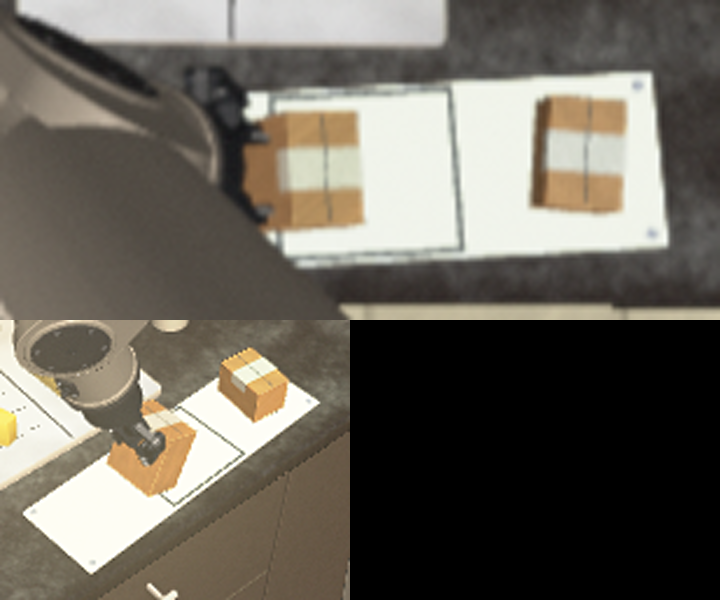

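The carton is tilting forward about its leading edge, fingers on its upper back face. Continuing slowly past balance, then stopping.

Request:
apply_moves(
  increments=[0,-0.0023,0,0.0009,0,0,0,0,-0.0046,0,0.0019,0,0,0,0,-0.0069,0,0.0028,0,0,0,0,-0.0092,0,0.0037,0,0,0,0,-0.0115,0,0.0047,0,0,0,0,-0.0134,0,0.0054,0,0,0,0,-0.0153,0,0.0062,0,0,0,0,-0.0171,0,0.0069,0,0,0,0,-0.0185,0,0.0075,0,0,0,0,-0.0185,0,0.0075,0,0,0,0,-0.0185,0,0.0075,0,0,0,0,-0.0185,0,0.0075,0,0,0],
)

```text
t: 9.53
tool_pos: [0.4505, -0.0095, 0.0753]
ee_rot: [[-0.058, 0.998, 0.024], [0.925, 0.063, -0.374], [-0.374, 0.0, -0.927]]
force: [0.8, 0.4, 0.1]
finger_gap: 0.499
grasp_force: 0.0
```

```bash
cat > m.py <<'E'
from h import *
import sys
im,d=eyes.snapshot("top");a=cv2.resize(im[195:275,275:455,::-1],(720,320),interpolation=2)
W=cloud("top",d).reshape(-1,3);q=(W[:,:2]-B)@RB.T
t=(W[:,2]>.05)&(W[:,2]<.072)&(abs(q[:,0])<.06)&(abs(q[:,1])<.075);
if t.sum()>5:r=rect(W[t]);print(r,(np.array(r[0])/1000-B)@RB.T,W[t][:,2].mean(),q[t].min(0),q[t].max(0))
im,d=eyes.snapshot("scene");b=cv2.resize(im[160:280,300:450,::-1],(350,280),interpolation=2)
o=np.zeros((600,720,3),np.uint8);o[:320]=a;o[320:,:350]=b;cv2.imwrite(sys.argv[1],o)
s=sense();print(s['t'],s['tool_pos'],s['force'],(s['tool_pos'][:2]-B)@RB.T)
E
python3 m.py pics/t4.png
```

```text
(array([454.9, -75.1]), array([80. , 90.8]), 3.7, 910) [ 0.00181041 -0.00442972] 0.06217067461019826 [-0.03827392 -0.04984157] [0.04181251 0.04098589]
9.6333 [ 0.45048156 -0.00948711  0.07527253] [-0.91309     0.39381685  0.6266061 ] [0.0017501  0.06133174]
```

View pics/t4.png

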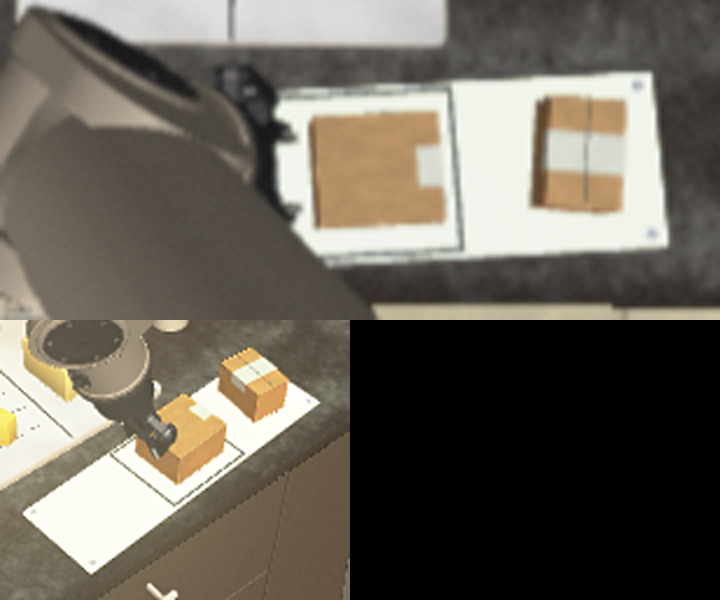

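The carton lies flat, top at z=0.062, spanning board y −50 to +41 mm and x −38 to +42 mm, wholly inside the frame. Backing the tool off before handing in.

Request:
apply_moves(
  increments=[0,0.014,0,-0.006,0,0,0,0,0.028,0,-0.0113,0,0,0,0,0.018,0,-0.06,0,0,0,0,0.018,0,-0.1155,0,0,0,0,0.018,0,-0.1155,0,0,0,0,0.018,0,-0.1155,0,0,0,0,0.018,0,-0.1155,0,0,0,0,0.018,0,-0.1155,0,0,0],
)

```text
t: 10.3
tool_pos: [0.4463, 0.0506, 0.1751]
ee_rot: [[-0.059, 0.998, 0.023], [0.925, 0.064, -0.374], [-0.375, -0.0, -0.927]]
force: [0.0, -0.4, 0.3]
finger_gap: 0.497
grasp_force: 0.0
```

```bash
python3 m.py pics/t5.png; python3 -c "
from h import *
print(bot.close_job())"
```

```text
(array([455. , -75.1]), array([80.3, 90.6]), 3.5, 912) [ 0.00191019 -0.00443635] 0.06238267506214076 [-0.03825218 -0.04983938] [0.04198858 0.04106729]
10.4 [0.4460954  0.05004345 0.17464571] [ 0.44869769 -0.01364243 -0.20223642] [0.00131891 0.12102211]
the job is handed in; nothing more can be done
None
```

The job is handed in at about 10.4 s: the tall carton slid standing to about 20 mm past the line, stood there clear of the fingers, then toppled and now lies on its broad side wholly inside the frame; the arm never went near the shorter carton, dip pot or squeeze bottle.

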